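Find the hidden notch of the index head and lock it

TASK

Turn the black bar handle of the index head clockwise until you feel its resistance dip, as the plate inside drops into its one hidden notch, and let go of it there. Then push the red lock pin beside it fully home, without forcing it and without disturbing the loose things on the bench.

Things in the scene. Friction and masses are not known exactly. Their poses are not given: they have to be found in the camera images.
- index_head: Fixed index head: blue block 112 x 152 mm on a dark flange 136 x 172 mm, block top 50 mm above the bench. Origin on the bench under the handle's vertical turning axis; block and flange are shifted 16 mm along the body's -y axis. The red lock pin stands 66 mm from the axis along the body's -y axis.
- handle_grip (a point): Centre of the black bar handle, on the turning axis, 84 mm above the bench. Bar: 66 mm long (its own x axis; white dot at the +x end), 16 mm wide (y), 32 mm high, from 66 to 98 mm above the bench; pinch it across the 16 mm from above. Under it an aluminium dial, 80 mm diameter, top at 57 mm. It turns either way with a steady 0.2 N m; end stop 0.45 rad past the notch.
- lock_cap (a point): Centre of the top of the red lock pin's cap (19 mm diameter), facing up; 73 mm above the bench when out, 63 mm when home. It is pushed straight down and stays where it is left.
- lock_pin (a joint): Travel of the lock pin in m: 0 out (start), 0.010 home against its stop. It slides with about 2.5 N of friction; a push of 5 to 10 N is plenty. Unless the plate inside rests in its notch (to about 0.05 rad) the pin strikes the solid plate after about 2 mm, and pushing harder does not help.
- vial: Loose small white dropper bottle with red cap, 31 x 31 x 94 mm, bystander; origin under its centre.
- tape_roll: Loose blue tape roll, 73 mm diameter, 25 mm high, bystander; origin under its centre.
- grease_tin: Loose tin with blue lid, 54 mm diameter, 24 mm high, bystander; origin under its centre.
- head_axis (a point): Point on the turning axis at the block's top. The hidden notch lies 0.45 to 1.15 rad clockwise (from above) of the start; nothing visible marks it. There a sprung roller drops in: resistance falls and reverses, the roller pulls the handle on over the last 0.1 rad with up to 0.5 N m, and turning on past the middle takes 0.5 to 0.9 N m. Let go within 0.05 rad of the middle, it centres itself.

How it is judged:
At the end, for the whole second after the job is handed in: The red lock pin is pushed in by more than 8 of its 10 mm, so its bolt holds the plate in its notch, and the robot has let go (value of joint lock_pin above 0.008 m); the robot touches nothing.
It fails at once if the lock pin is forced: pushed by the fingers with more than 35 N (contact force between lock_pin and the fingers above 35 N).
It fails at once if a bystander is shifted by more than 30 mm (distance of any of vial, tape_roll, grease_tin from where it was at the start of the episode above 0.03 m).
It also fails if it takes over 64 s, if anything falls off the work surface, if the arm or the gripper's body presses on something with over 40 N, if the wrist force passes 120 N, or if a joint passes its speed limit or range.

ROBOT

A 7-joint arm with a two-finger parallel gripper is mounted at the origin on a cart in front of the work surface, level with it; the furniture and walls round the work are solid. World frame = base frame: x ahead of the robot, y to its left, z up, the work surface at z = 0. Lengths are in m, angles in rad, forces in N, time in s.
With the tool pointing down it reaches from about 0.425 to 0.8 m from the base axis. Payload 8.3 kg.
Tool frame: the origin (TCP) lies at the very end of the fingers, on their centre line; the grasp point (between the pads) lies 19 mm behind it; z points along the fingers, x is the direction in which the jaws open and shut, and the axes are right-handed (so a half turn about z gives the same grasp; the last joint's range is limited). The gripper opens to 85 mm and grips with 20 to 120 N. Pads are 22 mm wide; open, the fingers measure 114 mm over their backs; the gripper's body (76 mm by 85 mm) begins 54 mm behind the grasp point. The pads swing forward as they close: fully open they stand 13 mm farther back than shut.
Start: joints at [-1.381, 0.383, 0.016, 1.37, -0.006, 1.388, -0.046], TCP at [0.156, 0.605, 0.231] pointing down, gripper open.
Joint ranges: [-2.95, 2.95], [-0.25, 2.06], [-1.52, 1.56], [0.18, 2.33], [-1.44, 4.58], [0.02, 2.06], [-3.01, 3.01]. Speed limits (rad/s): [2.39, 2.39, 3.01, 3.01, 3.14, 3.14, 3.14].

INTERFACE

Orientations are given as a unit quaternion [w, x, y, z].
In Python, from station import bot gives the robot as it stands.
- The arm moves only by the shell command python3 -m jog 'ROWS' [OPENING] [FORCE]. ROWS is text: rows parted by semicolons, each of 6 numbers parted by spaces: the shift along the tool's x, y, z in cm, then the turn, a rotation vector about the tool's x, y, z in units of 10 degrees (1.0 is 10 degrees). A call has 1 to 5 rows; each row shifts and turns the pose as measured when the row begins, along the tool's axes as they then stand; what a row does not reach is not made up. A row lasts 1/8 s, in which the tool goes at most 62.5 mm and 10.7 degrees, less where a joint would pass 70% of its speed; a pose out of reach is approached as far as the arm can. A call is refused whole if a number of a shift passes 6.25 or a number of a turn 1, either way. A call with a gripper value outside its range is refused whole. OPENING is the opening, from 0 (shut) to 1 (fully open), set as the call begins (- or left out, the last holds). The fingers move at their own pace and stop on an object; FORCE is the grip in N (left out, the last holds). Time passes only in rows, so rows that do not move let the fingers close. It gives the time, the measured TCP pose, the force and the opening at its end, in the units of the state.
- bot.state(): the state, without advancing time (a new reading comes with each control period).
- bot.snapshot(name): name is "scene" or "top" or "wrist"; returns the picture (420x560x3 uint8, blue, green, red); there is no depth.
- bot.get_calibration(name): a dict with "fx", "fy", "cx", "cy" (pixels), "R" (3x3) and "t" (3): a world point X has camera coordinates R X + t; the wrist camera has in their place "mount" (4x4, takes a point from camera to tool coordinates, whose origin is the TCP and whose axes are the tool frame's). Camera axes: x right, y down, z forward; pixel columns grow to the right and rows downward; lengths in m; the calibration is good to about 2 mm. A picture is of the moment at which its call begins: read the wrist's pose just before it. get_calibration takes no time and is no camera call.
- bot.hand_in(): hands the job in, once; it reports no verdict.
The state is a dict: "time": time; "q": joint angles; "joint_velocities": joint speeds; "joint_efforts": joint torques, N m; "eef_pos": TCP position; "tcp_rot": TCP orientation; "force": force on the tool from outside, world axes, zero at the start; "ft_torque": the same for the moment, N m; "gripper_width": finger opening in m.
Only numpy, scipy, OpenCV 4.12 (cv2) and the standard library are available. Lean on these libraries where they do the work, as an engineer would, in place of code of your own. Each camera call takes 0.05 s, during which the arm holds its last target. There are 200 camera calls.

## Working session

There is one attempt and no reset: what is moved stays moved. The work goes in short steps, Python scripts to look and compute and a shell command to move; the robot and the scene stay as the last step left them, time stands still between calls to the robot, and variables do not carry over. Pictures are saved under pics/ and viewed, about 8 in all and at most 12, crops included, and the job is handed in when it is done.

```bash
mkdir -p pics; ls; python3 - <<'E'
from station import bot
import cv2
s=bot.state(); print(s)
for n in("top","scene"):
    im=bot.snapshot(n); cv2.imwrite(f"pics/{n}0.png",im); print(n,bot.get_calibration(n))
print(bot.get_calibration("wrist"))
E
```

```text
pics
{'time': 0.0, 'q': array([-1.3809196 ,  0.38425938,  0.01633388,  1.37118582, -0.00631329,
        1.38820667, -0.04648677]), 'joint_velocities': array([ 8.41398500e-04,  1.51088878e-03,  4.70349700e-04, -7.61175102e-04,
        5.67144682e-05, -1.21149595e-03,  1.34273091e-03]), 'joint_efforts': array([-3.13033415e-04, -6.27604365e+01,  8.43911413e-01, -3.71819222e+01,
        1.64757465e-02,  1.43027984e-02,  5.04275064e-06]), 'eef_pos': array([0.15611717, 0.60465047, 0.23025099]), 'tcp_rot': array([ 6.19839864e-04,  7.90564400e-01,  6.12378085e-01, -7.91768125e-04]), 'force': array([ 0.28812709, -1.19537201,  0.40971628]), 'ft_torque': array([-0.01548326, -0.00353095, -0.01711494]), 'gripper_width': 0.08501262501280465}
top {'fx': 414.62515595974173, 'fy': 414.62515595974173, 'cx': 279.3832203790088, 'cy': 210.22051394926683, 'R': array([[-1.06607518e-01, -9.94300789e-01, -8.82485814e-04],
       [-9.73490562e-01,  1.04556829e-01, -2.03430566e-01],
       [ 2.02363442e-01, -2.08281361e-02, -9.79088978e-01]]), 't': array([0.13115051, 0.46652938, 1.07164739])}
scene {'fx': 456.0649205742689, 'fy': 456.0649205742689, 'cx': 273.20734653663266, 'cy': 213.21810316929714, 'R': array([[-0.8856402 , -0.46412904, -0.01502266],
       [-0.33602979,  0.66286135, -0.66910299],
       [ 0.32050807, -0.58753644, -0.74301783]]), 't': array([0.47857609, 0.15343552, 1.11940373])}
{'fx': 313.6270339079509, 'fy': 313.6270339079509, 'cx': 280.2647456092748, 'cy': 206.59198550709297, 'mount': array([[ 9.99999418e-01, -5.99276498e-04, -8.96775145e-04,
         3.11402157e-05],
       [ 8.49943196e-04,  9.49711457e-01,  3.13125255e-01,
        -7.97958949e-02],
       [ 6.64029024e-04, -3.13125835e-01,  9.49711414e-01,
        -1.42858757e-01],
       [ 0.00000000e+00,  0.00000000e+00,  0.00000000e+00,
         1.00000000e+00]])}
```

View pics/top0.png

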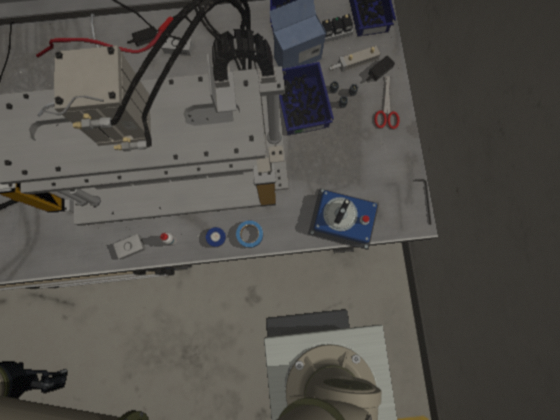

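View pics/scene0.png

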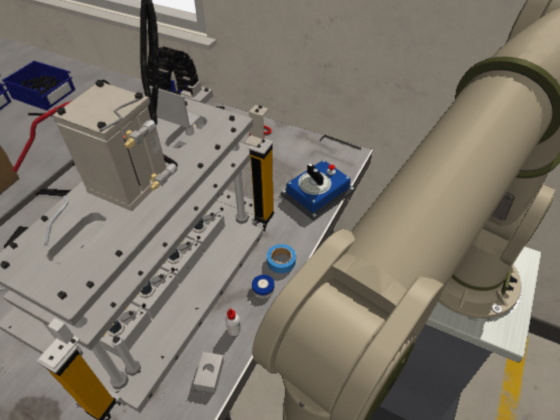

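The top view shows the head with its dial around (342,213) and the red pin at (365,220). The tape roll, tin and vial are at (249,234), (215,237) and (167,238). I'll turn these into positions and zoom in on the head.

```bash
cat > h.py <<'E'
from station import bot
import numpy as np, cv2
from scipy.spatial.transform import Rotation as Ro
def rot(s): return Ro.from_quat(np.roll(s["tcp_rot"],-1))
def cam(name,s=None):
    c=bot.get_calibration(name)
    if name=="wrist":
        M=np.eye(4);M[:3,:3]=rot(s).as_matrix();M[:3,3]=s["eef_pos"]
        M=M@c["mount"]; c["R"]=M[:3,:3].T; c["t"]=-c["R"]@M[:3,3]
    return c
def back(c,u,v,z):
    d=c["R"].T@np.array([(u-c["cx"])/c["fx"],(v-c["cy"])/c["fy"],1]); o=-c["R"].T@c["t"]
    return o+d*(z-o[2])/d[2]
def proj(c,X):
    p=c["R"]@np.asarray(X)+c["t"]; return c["fx"]*p[0]/p[2]+c["cx"],c["fy"]*p[1]/p[2]+c["cy"]
E
python3 - <<'E'
from h import *
c=cam("top")
for n,u,v,z in[("dial",342,213,.057),("pin",365,220,.073),("tape",249,234,.025),("tin",215,237,.024),("vial",167,238,.094)]:
    print(n,back(c,u,v,z).round(3))
im=cv2.imread("pics/top0.png")[175:260,295:395]
cv2.imwrite("pics/crop.png",cv2.resize(im,None,fx=7,fy=7,interpolation=cv2.INTER_CUBIC))
E
```

```text
dial [ 0.451 -0.085  0.057]
pin [ 0.423 -0.14   0.073]
tape [0.426 0.17  0.025]
tin [0.427 0.262 0.024]
vial [0.427 0.375 0.094]
```

View pics/crop.png

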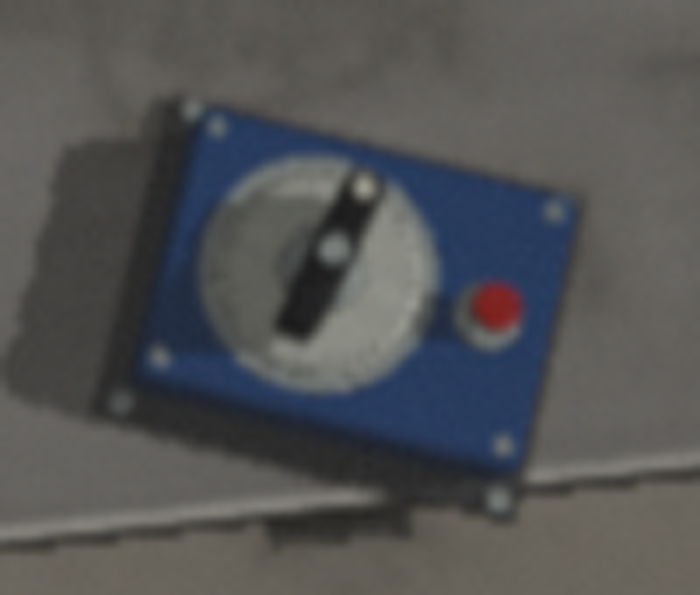

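The crop shows the dial centre at (320,273), the handle hub at (334,248), the white dot at (364,187), the far end of the bar at about (297,322) and the pin cap at (495,305).

```bash
python3 - <<'E'
from h import *
c=cam("top")
P={}
for n,u,v,z in[("dial",320,273,.057),("hub",334,248,.098),("dot",364,187,.098),("far",303,315,.098),("pin",495,305,.073)]:
    P[n]=back(c,295+u/7,175+v/7,z); print(n,P[n].round(4))
d=P["dot"]-P["hub"]; print("handle yaw",np.degrees(np.arctan2(d[1],d[0])), np.linalg.norm(d))
e=P["pin"]-P["hub"]; print("pin dir",np.degrees(np.arctan2(e[1],e[0])),np.linalg.norm(e[:2]),np.hypot(*P["hub"][:2]),np.hypot(*P["pin"][:2]))
s=bot.state();R=rot(s).as_matrix();print(R.round(3))
E
```

```text
dial [ 0.4482 -0.0811  0.057 ]
hub [ 0.4496 -0.0805  0.098 ]
dot [ 0.4712 -0.0947  0.098 ]
far [ 0.4259 -0.0658  0.098 ]
pin [ 0.4262 -0.142   0.073 ]
handle yaw -33.260370787524046 0.02587856256474195
pin dir -110.81054681360051 0.06576978871338685 0.4567085307723147 0.4492188924846714
[[ 0.25   0.968 -0.   ]
 [ 0.968 -0.25  -0.002]
 [-0.002  0.    -1.   ]]
```

```bash
python3 - <<'E'
from h import *
a,b=cam("top"),cam("scene")
K=lambda c:np.array([[c["fx"],0,c["cx"]],[0,c["fy"],c["cy"]],[0,0,1]])@np.c_[c["R"],c["t"]]
for n,p,q in[("pillar bot",(265,204),(264,220)),("pillar top",(266,184),(261,147)),("bracket",(287,187),(265,112)),("plate corner",(270,163),(252,118)),("hub",(342.7,210.4),(314,166))]:
    X=cv2.triangulatePoints(K(a),K(b),np.float64(p),np.float64(q))[:,0];X=X[:3]/X[3];print(n,X.round(3),proj(a,X),proj(b,X))
R=rot(bot.state()).as_matrix();p=bot.state()["eef_pos"]
for w in[(.25,.42,.30),(.36,.25,.30),(.405,.13,.3),(.43,0,.26),(.4496,-.0805,.2)]:
    print(w,(R.T@(np.array(w)-p)*100).round(2));p=np.array(w)
E
```

```text
pillar bot [0.499 0.119 0.069] (np.float64(264.34362673365246), np.float64(202.32041916240865)) (np.float64(265.49105087579017), np.float64(220.44271089163163))
pillar top [0.496 0.111 0.301] (np.float64(263.8080661917946), np.float64(178.85707962860278)) (np.float64(265.2725788370323), np.float64(148.26640917507734))
bracket [0.485 0.078 0.371] (np.float64(280.0971979541985), np.float64(172.650367332382)) (np.float64(276.63086870220894), np.float64(114.68858933276364))
plate corner [0.522 0.099 0.361] (np.float64(267.55784102533175), np.float64(157.4243497428688)) (np.float64(256.47904768535), np.float64(119.40947088447678))
hub [ 0.451 -0.077  0.115] (np.float64(342.0823254687294), np.float64(208.7248527783171)) (np.float64(315.34585358602885), np.float64(166.3514609249088))
(0.25, 0.42, 0.3) [-15.55  13.7   -6.93]
(0.36, 0.25, 0.3) [-13.71  14.9    0.02]
(0.405, 0.13, 0.3) [-10.49   7.36   0.02]
(0.43, 0, 0.26) [-11.96   5.67   4.02]
(0.4496, -0.0805, 0.2) [-7.29  3.91  6.01]
```

```bash
python3 -m jog '-3.9 3.4 0 0 0 0;-3.9 3.4 0 0 0 0;-3.9 3.4 0 0 0 0;-3.9 3.4 0 0 0 0;-3.7 3.8 0 0 0 0'; python3 -m jog '-3.7 3.8 0 0 0 0;-3.7 3.8 0 0 0 0;-3.7 3.8 0 0 0 0' ; python3 - <<'E'
from h import *
s=bot.state();print(s["time"],s["eef_pos"],s["q"].round(2)); print(rot(s).as_matrix().round(3)); print(rot(s).as_matrix().T@(np.array([.405,.12,.23])-s["eef_pos"])*100)
E
```

```text
time: 0.72
eef_pos: [0.2761, 0.3696, 0.227]
tcp_rot: [0.001, 0.788, 0.615, -0.003]
force: [1.0, 0.2, -0.2]
gripper_width: 0.085
time: 1.1
eef_pos: [0.3613, 0.2288, 0.227]
tcp_rot: [0.001, 0.788, 0.615, -0.004]
force: [1.3, 0.7, -0.1]
gripper_width: 0.0856
1.1 [0.36131991 0.22884946 0.22698257] [-0.96 -0.05  0.31  1.88  0.02  1.31  0.67]
[[ 0.242  0.97  -0.004]
 [ 0.97  -0.243 -0.006]
 [-0.007 -0.003 -1.   ]]
[-9.50272934  6.87659673 -0.25130299]
```

```bash
python3 -m jog '-4.7 3.4 0 0 0 0;-4.7 3.4 0 0 0 0;-4.5 2.2 0 0 0 0;-4.5 2.2 0 0 0 0'; python3 - <<'E'
from h import *
s=bot.state();print(s["time"],s["eef_pos"],s["q"].round(2)); print(rot(s).as_matrix().round(3)); print(rot(s).as_matrix().T@(np.array([.4496,-.0805,.20])-s["eef_pos"])*100)
E
```

```text
time: 1.6
eef_pos: [0.4266, 0.0156, 0.2274]
tcp_rot: [0.001, 0.788, 0.615, -0.004]
force: [0.6, -0.5, 0.0]
gripper_width: 0.0853
1.6 [0.42655055 0.01556032 0.22740056] [-0.73 -0.08  0.59  1.9   0.05  1.32  1.17]
[[ 0.243  0.97  -0.005]
 [ 0.97  -0.243 -0.006]
 [-0.007 -0.003 -1.   ]]
[-8.73720054  4.58058699  2.78856157]
```

```bash
python3 -m jog '-4.4 2.3 0 0 0 0;-4.4 2.3 0 0 0 0;0 0 0.5 0 0 0.9;0 0 0.5 0 0 0.9;0 0 0 0 0 0'; python3 - <<'E'
from h import *
s=bot.state();print(s["time"],s["eef_pos"],s["q"].round(2)); im=bot.snapshot("wrist"); c=cam("wrist",s)
print(rot(s).as_matrix().round(3))
for n,X in[("hub",(.4496,-.0805,.098)),("dot",(.4712,-.0947,.098)),("pin",(.4262,-.142,.073))]: print(n,np.round(proj(c,X)))
cv2.imwrite("pics/w1.png",im)
E
```

```text
time: 2.22
eef_pos: [0.4487, -0.0898, 0.2171]
tcp_rot: [0.002, 0.878, 0.478, -0.004]
force: [0.2, 0.7, -0.1]
gripper_width: 0.0855
2.225 [ 0.44870546 -0.08980778  0.2171076 ] [-0.61  0.01  0.75  1.85 -0.    1.29  1.14]
[[ 0.543  0.84  -0.005]
 [ 0.84  -0.543 -0.007]
 [-0.008 -0.001 -1.   ]]
hub [291. 195.]
dot [290. 223.]
pin [223. 201.]
```

View pics/w1.png

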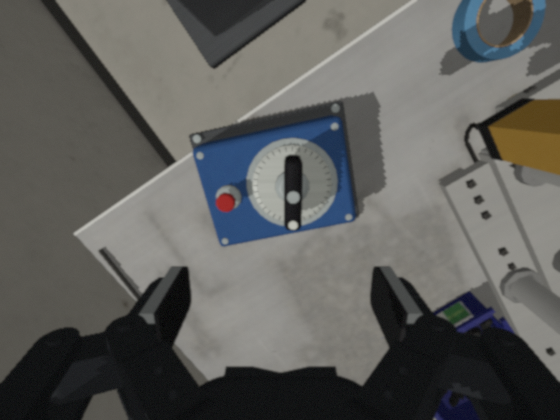

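The wrist view shows the hub at (293,197), the dot at (293,225) and the pin cap at (226,203). That's within about 3 px of the predictions. The bar lies nearly along tool y.

```bash
python3 - <<'E'
from h import *
s=bot.state();c=cam("wrist",s);R=rot(s).as_matrix()
H=back(c,293,197,.098);D=back(c,293,225,.098);P=back(c,226,203,.073)
print(H,D,P,np.linalg.norm((P-H)[:2]),np.degrees(np.arctan2(*(D-H)[1::-1])),"tool x yaw",np.degrees(np.arctan2(R[1,0],R[0,0])))
print("in tool cm to z=.075",R.T@(np.array([*H[:2],.075])-s["eef_pos"])*100)
E
```

```text
[ 0.45237821 -0.07989454  0.098     ] [ 0.47456253 -0.09380133  0.098     ] [ 0.42936206 -0.14063621  0.073     ] 0.06495608493628659 -32.082569669010084 tool x yaw 57.239442012632125
in tool cm to z=.075 [ 1.12746152 -0.21447117 14.22043433]
```

```bash
python3 -m jog '1.0 -0.2 4 0 0 0;0 0 4 0 0 0;0 0 2 0 0 0;0 0 0 0 0 0' 0.5 80; python3 - <<'E'
from h import *
s=bot.state();R=rot(s).as_matrix()
print("in tool cm to z=.067",R.T@(np.array([.4515,-.080,.067])-s["eef_pos"])*100,"yaw",np.degrees(np.arctan2(R[1,0],R[0,0])),R[:,2])
E
```

```text
time: 2.78
eef_pos: [0.4533, -0.0787, 0.1159]
tcp_rot: [0.002, 0.873, 0.487, -0.002]
force: [0.8, -0.4, -0.5]
gripper_width: 0.0429
in tool cm to z=.067 [-0.17903258 -0.09099887  4.88759549] yaw 58.27712796496804 [-0.00253235 -0.00536707 -0.99998239]
```

```bash
python3 -m jog '-0.2 -0.1 2.4 0 0 0.05;0 0 1.5 0 0 0;0 0 0.9 0 0 0;0 0 0 0 0 0' ; python3 - <<'E'
from h import *
s=bot.state();R=rot(s).as_matrix()
print("in tool cm",R.T@(np.array([.4515,-.080,.067])-s["eef_pos"])*100,"yaw",np.degrees(np.arctan2(R[1,0],R[0,0])))
im=bot.snapshot("wrist");cv2.imwrite("pics/w2.png",im)
E
```

```text
time: 3.28
eef_pos: [0.4543, -0.0794, 0.0699]
tcp_rot: [0.003, 0.874, 0.486, -0.0]
force: [-0.6, -0.6, 1.3]
gripper_width: 0.0427
in tool cm [-0.19501945 -0.20396852  0.28820176] yaw 58.19215963349048
```

View pics/w2.png

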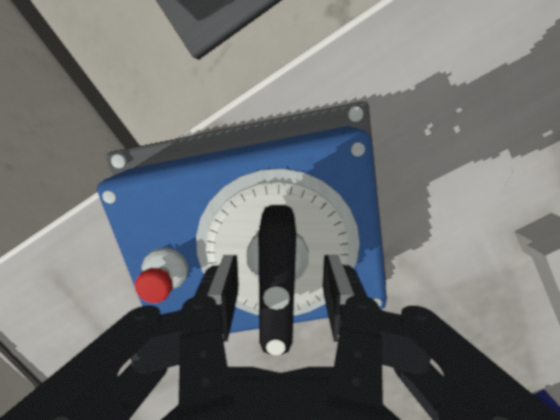

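The bar sits between the fingers: hub (275,297), dot (275,347), finger tips at columns 237 and 323, pin cap at (154,286).

```bash
python3 - <<'E'
from h import *
s=bot.state();c=cam("wrist",s);R=rot(s).as_matrix()
H=back(c,275.5,297,.098);D=back(c,275,347,.098);P=back(c,154,286,.073)
print(H,D,P,np.linalg.norm((P-H)[:2]),np.degrees(np.arctan2(*(D-H)[1::-1])))
print("tool cm",R.T@(np.array([*H[:2],.067])-s["eef_pos"])*100)
E
```

```text
[ 0.45249041 -0.08039882  0.098     ] [ 0.47482318 -0.094699    0.098     ] [ 0.42841204 -0.13956736  0.073     ] 0.06388023751711493 -32.63235567984198
tool cm [-0.1893677  -0.13434624  0.32707719]
```

```bash
python3 -m jog '-0.25 -0.15 0.25 0 0 0.06;0 0 0 0 0 0'; python3 -m jog '0 0 0 0 0 0;0 0 0 0 0 0;0 0 0 0 0 0' 0 80; cat > st.py <<'E'
from h import *
s=bot.state();R=rot(s).as_matrix()
print("t",round(s["time"],2),"pos",s["eef_pos"].round(4),"yaw",np.degrees(np.arctan2(R[1,0],R[0,0])).round(2),"tilt",R[:2,2].round(3),"F",s["force"].round(1),"T",s["ft_torque"].round(3),"w",round(s["gripper_width"],4),"q7",s["q"][6].round(2))
print("tool cm to axis",(R.T@(np.array([.4523,-.0803,s["eef_pos"][2]])-s["eef_pos"])*100).round(2))
E
python3 st.py
```

```text
time: 3.58
eef_pos: [0.4526, -0.081, 0.0686]
tcp_rot: [0.003, 0.877, 0.481, 0.001]
force: [0.0, -0.0, -0.2]
gripper_width: 0.0427
time: 3.95
eef_pos: [0.453, -0.0807, 0.0692]
tcp_rot: [0.003, 0.876, 0.481, 0.002]
force: [-0.7, -1.0, -1.4]
gripper_width: 0.0146
t 3.95 pos [ 0.453  -0.0807  0.0692] yaw 57.55 tilt [ 0.006 -0.004] F [-0.7 -1.  -1.4] T [-0.152 -0.043 -0.153] w 0.0146 q7 1.28
tool cm to axis [-0.01 -0.08 -0.  ]
```

```bash
python3 -m jog '0 0 0 0 0 0.3;0 0 0 0 0 0.3;0 0 0 0 0 0.3' >/dev/null; python3 st.py;  python3 -m jog '0 0 0 0 0 0.4;0 0 0 0 0 0.4;0 0 0 0 0 0.4' >/dev/null; python3 st.py
```

```text
t 4.33 pos [ 0.4529 -0.0808  0.0692] yaw 48.46 tilt [ 0.005 -0.005] F [-1.1 -0.2  1.7] T [-0.077  0.166  0.411] w 0.0149 q7 1.13
tool cm to axis [ 0.   -0.08 -0.  ]
t 4.7 pos [ 0.4526 -0.0811  0.0692] yaw 36.24 tilt [ 0.004 -0.006] F [-1.1 -0.2  1.3] T [-0.078  0.177  0.35 ] w 0.0147 q7 0.93
tool cm to axis [ 0.02 -0.08 -0.  ]
```

```bash
cat > m.py <<'E'
from h import *
s=bot.state();R=rot(s).as_matrix();print("yaw",np.degrees(np.arctan2(R[1,0],R[0,0])).round(2),"F",s["force"].round(1),"T",s["ft_torque"].round(3),"tau7",s["joint_efforts"][6].round(3),"t",round(s["time"],2))
E
for i in 1 2 3; do python3 -m jog '0 0 0 0 0 0.2' >/dev/null; python3 m.py; python3 -m jog '0 0 0 0 0 0.2' >/dev/null; python3 m.py; done
```

```text
yaw 34.19 F [-1.3 -0.   1.5] T [-0.02   0.138  0.248] tau7 0.002 t 4.83
yaw 32.12 F [-0.8 -0.1  0.8] T [-0.102  0.22   0.031] tau7 0.522 t 4.95
yaw 29.99 F [-0.3  0.4  0.7] T [-0.012  0.184 -0.41 ] tau7 0.911 t 5.08
yaw 27.86 F [-1.7 -0.6  3. ] T [0.002 0.429 0.164] tau7 0.349 t 5.2
yaw 25.77 F [-0.7 -0.1  2.2] T [-0.012  0.332  0.516] tau7 0.048 t 5.33
yaw 23.69 F [-1.   0.2  2.2] T [-0.169  0.437  0.936] tau7 -0.385 t 5.45
```

The resistance fell from +0.35 to −0.41 N m at yaw 30°, then climbed to +0.94 at 23.7°. That puts the middle near 27°, which is 0.53 rad from the start and inside the stated range. I'll go back to 27°, let go and look.

```bash
python3 -m jog '0 0 0 0 0 -0.33' >/dev/null; python3 m.py; python3 -m jog '0 0 0 0 0 0' >/dev/null; python3 m.py;  python3 -m jog '0 0 0 0 0 0;0 0 0 0 0 0;0 0 0 0 0 0' 0.5; python3 m.py; python3 -m jog '0 0 -1.5 0 0 0;0 0 -2 0 0 0;0 0 -3.5 0 0 0;0 0 -2.5 0 0 0;0 0 0 0 0 0'; python3 - <<'E'
from h import *
s=bot.state();im=bot.snapshot("wrist");cv2.imwrite("pics/w3.png",im);print(s["eef_pos"])
E
```

```text
yaw 26.92 F [0.3 1.  0.6] T [-0.013  0.098 -0.375] tau7 -1.188 t 5.58
yaw 26.83 F [-0.7  0.5  1.5] T [-0.022  0.345  0.221] tau7 0.337 t 5.7
time: 6.08
eef_pos: [0.4525, -0.0814, 0.0692]
tcp_rot: [0.004, 0.973, 0.23, 0.001]
force: [0.5, -0.2, 0.1]
gripper_width: 0.043
yaw 26.63 F [ 0.5 -0.2  0.1] T [ 0.013  0.024 -0.005] tau7 -0.006 t 6.08
time: 6.7
eef_pos: [0.4526, -0.0819, 0.1707]
tcp_rot: [0.004, 0.973, 0.229, 0.002]
force: [-0.4, -0.4, 0.2]
gripper_width: 0.0425
[ 0.45256972 -0.08188949  0.17069647]
```

View pics/w3.png

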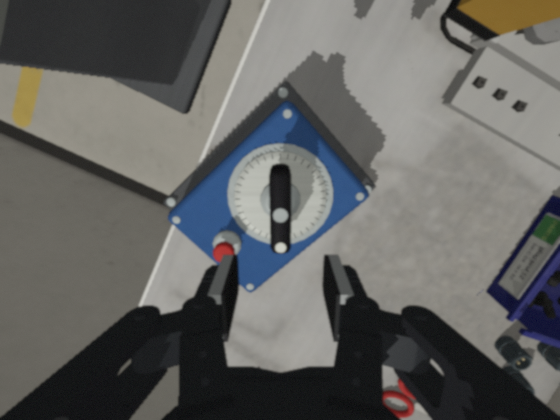

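The handle stayed where I left it: hub at (281,215), dot at (280.5,247). The pin cap is at about (224,252), partly behind a finger tip. Next I work out the move over the pin.

```bash
python3 - <<'E'
from h import *
s=bot.state();c=cam("wrist",s);R=rot(s).as_matrix()
H=back(c,281,215,.098);D=back(c,280.5,247,.098);P=back(c,224,252,.073)
print(H,P,"bar yaw",np.degrees(np.arctan2(*(D-H)[1::-1])),"tool x yaw",np.degrees(np.arctan2(R[1,0],R[0,0])))
print("tool cm to pin, z .09",R.T@(np.array([.4285,-.141,.09])-s["eef_pos"])*100)
E
```

```text
[ 0.451862   -0.07941055  0.098     ] [ 0.42771698 -0.13894603  0.073     ] bar yaw -64.39256015039999 tool x yaw 26.452807339255255
tool cm to pin, z .09 [-4.74962685  4.19042649  7.99547122]
```

```bash
python3 -m jog '-4.7 4.1 0 0 0 0;0 0 2 0 0 0;0 0 2 0 0 0;0 0 2 0 0 0;0 0 0 0 0 0' 0 20; python3 - <<'E'
from h import *
s=bot.state();R=rot(s).as_matrix();im=bot.snapshot("wrist");cv2.imwrite("pics/w4.png",im)
print(s["eef_pos"],s["gripper_width"],R.T@(np.array([.4285,-.1405,.08])-s["eef_pos"])*100,R[:,2])
c=cam("wrist",s);print(proj(c,s["eef_pos"]),proj(c,(.4285,-.1405,.073)))
E
```

```text
time: 7.38
eef_pos: [0.4257, -0.1415, 0.1062]
tcp_rot: [0.004, 0.974, 0.228, -0.0]
force: [-0.1, 1.2, 0.1]
gripper_width: 0.0
[ 0.42569126 -0.14153188  0.10623706] 3.84335396860838e-05 [0.30215185 0.01287142 2.62333928] [ 0.00171997 -0.00748419 -0.99997051]
(np.float64(279.56251395785915), np.float64(267.4550570592212)) (np.float64(284.6500820466604), np.float64(240.5814347460177))
```

View pics/w4.png

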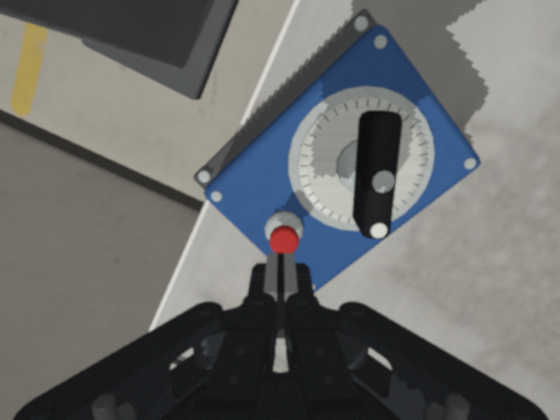

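The cap appears at (285,240), where the projection put it. I'll shift 3 mm in x and go down gently.

```bash
python3 -m jog '0.3 0 1 0 0 0;0 0 1 0 0 0;0 0 0.3 0 0 0;0 0 0 0 0 0'; for i in 1 2 3; do python3 -m jog '0 0 0.25 0 0 0' | egrep 'eef|force'; done
```

```text
time: 7.92
eef_pos: [0.4302, -0.1404, 0.0837]
tcp_rot: [0.004, 0.974, 0.229, 0.001]
force: [0.1, -0.3, -0.1]
gripper_width: 0.0001
eef_pos: [0.4305, -0.1405, 0.0813]
force: [-0.6, -0.5, -0.1]
eef_pos: [0.4307, -0.1405, 0.0789]
force: [-0.0, 0.3, -0.1]
eef_pos: [0.4308, -0.1405, 0.0763]
force: [0.6, 0.3, 1.0]
```

```bash
python3 -m jog '-0.15 0 0.2 0 0 0' | egrep 'eef|force'; python3 -m jog '0 0 0.2 0 0 0' | egrep 'eef|force';python3 -m jog '0 0 0.2 0 0 0' | egrep 'eef|force';python3 -m jog '0 0 0.15 0 0 0' | egrep 'eef|force';python3 -m jog '0 0 0.15 0 0 0' | egrep 'eef|force'
```

```text
eef_pos: [0.4294, -0.1412, 0.0742]
force: [-0.4, 0.0, 0.1]
eef_pos: [0.4293, -0.1413, 0.0721]
force: [-1.8, -0.3, 1.7]
eef_pos: [0.4292, -0.1414, 0.07]
force: [-0.4, 0.1, 2.9]
eef_pos: [0.4292, -0.1414, 0.0684]
force: [-0.3, 0.3, 2.1]
eef_pos: [0.4292, -0.1414, 0.0668]
force: [-1.4, 0.5, 1.8]
```

The pin has gone past 2 mm at about 2.5 N, so the plate is in its notch. I'll keep pushing to the stop.

```bash
python3 -m jog '0 0 0.15 0 0 0' | egrep 'eef|force'; python3 -m jog '0 0 0.15 0 0 0' | egrep 'eef|force';python3 -m jog '0 0 0.1 0 0 0' | egrep 'eef|force';python3 -m jog '0 0 0.1 0 0 0' | egrep 'eef|force'
```

```text
eef_pos: [0.4292, -0.1414, 0.0652]
force: [-0.9, 0.1, 2.3]
eef_pos: [0.4292, -0.1414, 0.0636]
force: [-1.3, 0.1, 1.4]
eef_pos: [0.4295, -0.1414, 0.063]
force: [-6.1, 1.4, 20.3]
eef_pos: [0.4296, -0.1415, 0.0629]
force: [-10.2, 3.8, 28.7]
```

The pin stopped at 0.063, which is home. Now I retract and check.

```bash
python3 -m jog '0 0 -0.5 0 0 0;0 0 -2 0 0 0;0 0 -4 0 0 0;0 0 -5 0 0 0;0 0 0 0 0 0'; python3 - <<'E'
from h import *
s=bot.state();im=bot.snapshot("wrist");t=bot.snapshot("top");c=cam("wrist",s)
print(s["eef_pos"],proj(c,(.4285,-.1405,.073)),proj(c,(.4285,-.1405,.063)))
t0=cv2.imread("pics/top0.png");d=cv2.absdiff(t,t0)[215:255,150:268];print("bystander diff",d.max(),(d.max(2)>40).sum())
cv2.imwrite("pics/w5.png",im)
E
```

```text
time: 10.05
eef_pos: [0.4291, -0.141, 0.1811]
tcp_rot: [0.004, 0.974, 0.228, 0.002]
force: [0.7, -0.0, -0.7]
gripper_width: -0.0002
[ 0.42906461 -0.1410458   0.18114055] (np.float64(279.29849751466804), np.float64(201.41396810738883)) (np.float64(279.31222456904766), np.float64(197.88447410928936))
bystander diff 72 187
```

View pics/w5.png

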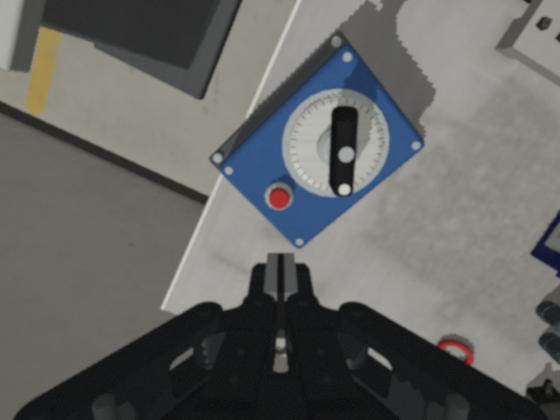

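The cap is now at (279,198), which matches the projection for a cap top at 63 mm, so it's home. The bystander crop changed slightly, possibly from the arm's shadow. I'll check those objects before handing in.

```bash
python3 - <<'E'
from h import *
t=bot.snapshot("top");t0=cv2.imread("pics/top0.png")
for n,u,v,r in[("tape",249,234,15),("tin",215,237,12),("vial",167,238,9)]:
    a=t0[v-r:v+r,u-r:u+r];b=t[v-r-14:v+r+14,u-r-14:u+r+14]
    _,m,_,l=cv2.minMaxLoc(cv2.matchTemplate(b,a,cv2.TM_CCOEFF_NORMED));print(n,round(m,3),"shift px",l[0]-14,l[1]-14)
cv2.imwrite("pics/top9.png",t)
print(bot.state()["force"].round(1));bot.hand_in()
E
```

```text
tape 0.598 shift px 0 0
tin 0.853 shift px 0 0
vial 0.756 shift px 0 0
[-0.3  0.3 -0.3]
the job is handed in; nothing more can be done
```

The red lock pin is fully home and the job is handed in, at about 10 s of the 64 s allowed. The hand-in gives no verdict.

- **Handle:** I gripped the bar and turned it clockwise until the resistance reversed, from about +0.35 to −0.41 N m, then rose to +0.94 N m past the middle. I turned back about 3° to the estimated middle, about 0.54 rad from the start, and let go there.
- **Lock pin:** I pushed the cap with shut fingertips. It slid at about 2–3 N and never struck the plate. It stopped with the fingertips at 63 mm, the height given for home.
- **Final checks:** The last wrist picture also shows the cap at its home height. The gripper is about 12 cm above the head, and the wrist force reads about zero.
- **Higher push than advised:** My last two short steps against the stop raised the wrist force to about 29 N vertical, roughly 31 N in total. That is more than the 5 to 10 N recommended, but the readings stayed under the 35 N limit. I only read the force at the end of each row, so a brief higher peak is not ruled out.
- **Bystanders:** Comparing top views from the start and the end, all three matched best at zero shift. The match was weak for the tape roll (0.60) and moderate for the vial (0.76) and the tin (0.85). I put this down to the arm's shadow and did not view that last picture. No contact force showed while passing them.

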